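# Draw a shelf tie bar out of the stock rack

## Robot

A 7-joint arm with a two-finger parallel gripper is mounted at the origin on the work surface. World frame = base frame: x ahead of the robot, y to its left, z up, the work surface at z = 0. Lengths are in m, angles in rad, forces in N, time in s.
With the tool pointing down it reaches from about 0.425 to 0.925 m from the base axis. Payload 6.8 kg.
Tool frame: the origin (TCP) lies at the very end of the fingers, on their centre line; the grasp point (between the pads) lies 19 mm behind it (r.grip_point_offset is the distance from the TCP to the grasp point, in m); z points along the fingers, y is the line along which they close (so a half turn about z gives the same grasp; the last joint's range is limited). The gripper opens to 85 mm and grips with 20 to 120 N. Pads are 22 mm wide; open, the fingers measure 114 mm over their backs; the gripper's body (76 mm by 85 mm) begins 54 mm behind the grasp point. The pads swing forward as they close: fully open they stand 13 mm farther back than shut.
Start: joints at [1.039, 0.477, 0.022, 1.555, -0.011, 1.109, -0.083], TCP at [0.278, -0.615, 0.231] pointing down, gripper open.
Joint ranges: [-2.96, 2.96], [-0.34, 2.1], [-1.41, 1.46], [0.24, 2.44], [-1.37, 4.51], [0.17, 1.92], [-2.96, 2.96]. Speed limits (rad/s): [2.39, 2.39, 3.14, 3.14, 3.14, 3.14, 3.14].

## Interface

Orientations are given as a rotation vector (axis times angle).
In Python, from bench import status, eyes, r gives the robot as it stands.
- The arm moves only by the shell command python3 -m crank 'ROWS' [OPENING] [FORCE]. ROWS is JSON, a list of rows, each a list of 6 numbers: the shift along the tool's x, y, z normalised to -1 to 1, where 1 is 0.02 m, then the turn, a rotation vector about the tool's x, y, z normalised to -1 to 1, where 1 is 45 degrees. A call has 1 to 12 rows; each row shifts and turns the commanded pose from where the row before left it, along the tool's axes as they then stand; what a row does not reach is not made up. A row lasts 1/10 s, in which the tool goes at most 50 mm and 8.59 degrees, less where a joint would pass 70% of its speed; a pose out of reach is approached as far as the arm can. A call with a number of a shift or a turn outside -1 to 1 is refused whole. A call with a gripper value outside its range is refused whole. OPENING is the opening, from 0 (shut) to 1 (fully open), set as the call begins (- or left out, the last holds). The fingers move at their own pace and stop on an object; FORCE is the grip in N (left out, the last holds). Time passes only in rows, so rows that do not move let the fingers close. It gives the time, the measured TCP pose, the force, the opening and the grip force at its end, in the units of the state.
- status.get_obs(): the state, without advancing time (a new reading comes with each control period).
- eyes.grab_frame(name): name is "scene" or "top" or "wrist"; returns a dict with "image" (384x512x3 uint8, red, green, blue), "depth" (384x512 float32, m along the optical axis (not along the pixel's ray), 0 where there is no reading), "fovy" (degrees; the focal length in pixels is half the picture's height over the tangent of half this angle, whatever the lens; pixels are square), "cx", "cy" (the principal point, pixels), "world_to_cam" (4x4, takes a point from world to camera coordinates). Camera axes: x right, y up, looking along -z (the intrinsics and any distortion apply to the point x, -y, -z); pixel columns grow to the right and rows downward; lengths in m; the calibration is good to about 2 mm. A picture is of the moment at which its call begins.
- r.hand_in(): hands the job in; it is judged then, once.
The state is a dict: "clock": time; "joints": joint angles; "qvel": joint speeds; "tau": joint torques, N m; "tcp_pos": TCP position; "orientation": TCP orientation; "contact_force": force on the tool from outside, world axes, zero at the start; "moment": the same for the moment, N m; "grip_width": finger opening in m; "gripper_force": force on a finger pad.
Only numpy, scipy, OpenCV 4.12 (cv2) and the standard library are available. Lean on these libraries where they do the work, as an engineer would, in place of code of your own. Each camera call takes 0.05 s, during which the arm holds its last target. There are 200 camera calls.

## Task

Press the black ribbed pedal plate beside the stock rack down to its stop so that the yellow keeper flips open and stays open, then pick up the blue tie bar lying in the rack. The bar is longer than the opening between the red top plates, so tilt it end-first up through the opening, and finish holding it still in the gripper with its whole length at least 5 cm above the red plates, touching nothing else. Leave the sleeves and the carton beside the rack where they are.

Things in the scene. Friction and masses are not known exactly. Their poses are not given: they have to be found in the camera images.
- rack: Fixed grey steel box. Origin on the table under the centre of its top opening; x along the box away from the robot, y to its left, z up. Inside: x -205 to +165 mm, y -85 to +85 mm, floor 6 mm above the table, walls 4 mm. Two fixed red plates cover its top but for the opening; more room lies under the plate nearer the robot. The keeper's shaft runs at y = +115 mm, bearings up to 133 mm high.
- opening (a point): Centre of the rack's top opening, level with the top of the red plates, 108 mm above the table. The plates are 8 mm thick (underside 100 mm above the table) and cover all inside the box below x = -80 mm and above x = +80 mm of the rack: the opening is 160 mm long (x) and 170 mm wide (y).
- supports (a point): Midway between the tops of the two black supports in the rack on which the bar lies, 46 mm above the table. They stand at rack x = -50 and +50 mm, each 10 mm thick along x and 120 mm wide along y.
- pedal (a joint): Spring pedal: seesaw hinged about the rack's x axis at y = 0, 85 mm above the table, at the far end. 0 up, 0.31 rad down at its stop. About 4 N at the plate's middle starts it, 8 N holds it at the stop; it springs back when let go. From 0.03 rad it lifts the keeper, which tips over at about 0.22 rad, falls open and stays so; pressed too little, the keeper falls shut.
- pedal_top (a point): Middle of the top face of the pedal's black rubber plate, which is 90 mm long (rack x) by 66 mm (rack y), beside the rack on its right (-y): released, at rack x = +40, y = -165 mm, 92 mm above the table; at the stop it is about 50 mm lower and slopes by 0.31 rad, its outer edge down.
- keeper (a joint): Yellow keeper arm: 0 shut (level across the opening over the bar, 125 mm above the table, its black foot reaching down to 83 mm), 1.57 upright, 2.2 rad fully open (leaning out over the rack's left side, +y). Turns about the shaft at rack y = +115 mm; the arm is at rack x = -8 to +8 mm, a brass counterweight on the shaft at +125 mm.
- keeper_tip (a point): Free end of the keeper arm, 140 mm from its shaft: shut, at rack x = 0, y = -25 mm; open, about rack y = +200 mm and 240 mm above the table.
- bar: Loose blue steel tie bar, square tube 260 x 20 x 20 mm with black end caps, 0.2 to 0.4 kg. Origin at the middle of its underside; x along its length (away from the robot at the start), z up. It lies roughly along the rack's x on the two supports, underside 46 mm above the table, its ends hidden under the red plates, its middle free to grip from above between the supports.
- end_a (a point): Centre of the bar's end face at its +x end (the far end at the start), 130 mm from its middle.
- end_b (a point): Centre of the bar's end face at its -x end (the near end at the start), 130 mm from its middle.
- red_sleeve: Loose red plastic sleeve standing on the table left of the rack, 60 mm across, 75 mm high; origin at the centre of its underside. Bystander.
- blue_sleeve: Loose blue plastic sleeve standing on the table left of the rack, 68 mm across, 65 mm high; origin at the centre of its underside. Bystander.
- carton: Loose small cardboard carton on the table right of the rack, nearer the robot than the pedal, 85 x 65 x 45 mm high; origin at the centre of its underside. Bystander.

How it is judged:
By the outcome, as a careful person would: the job done as asked, in the order asked, and still so for the second after the job is handed in, while the arm keeps its last pose, push and grip.
It also fails if it takes over 64 s, if anything falls off the work surface, if the arm or the gripper's body presses on something with over 40 N, if the wrist force passes 120 N, or if a joint passes its speed limit or range.

## Working session

There is one attempt and no reset: what is moved stays moved. The work goes in short steps, Python scripts to look and compute and a shell command to move; the robot and the scene stay as the last step left them, time stands still between calls to the robot, and variables do not carry over. Pictures are saved under pics/ and viewed, at most 10 in all, crops included, and the job is handed in when it is done.

```bash
ls; mkdir -p pics
python3 - <<'E'
from bench import status, eyes, r
import cv2,numpy as np
o=status.get_obs();print(o)
for n in("scene","top"):
    f=eyes.grab_frame(n);cv2.imwrite(f"pics/{n}0.png",f["image"][:,:,::-1]);np.savez(f"pics/{n}0.npz",**f)
    print(n,f["fovy"],f["cx"],f["cy"],f["world_to_cam"].round(4).tolist(),[k for k in f])
E
```

```text
pics
{'clock': 0.0, 'joints': array([ 1.03888684,  0.47782511,  0.02233814,  1.55645351, -0.01147332,
        1.10928517, -0.08312939]), 'qvel': array([-0.0007858 , -0.00111223,  0.00070266,  0.00047948,  0.00139152,
        0.00024734, -0.00091204]), 'tau': array([ 5.69169042e-04, -5.96438026e+01,  1.60820212e+00, -2.81188560e+01,
        1.24907828e-02,  9.44960833e-03, -1.49252395e-05]), 'tcp_pos': array([ 0.27732184, -0.61475313,  0.23030805]), 'orientation': array([-3.06959826e+00, -6.60385442e-01,  8.53272926e-04]), 'contact_force': array([0.20726282, 0.44088336, 0.58538472]), 'moment': array([-0.03168417,  0.00054671,  0.02890568]), 'gripper_force': 0.0, 'grip_width': 0.08533118406922781}
scene 43.738836553753956 256.17977385733826 195.68553990497935 [[0.4707, 0.8823, -0.0001, -0.2793], [-0.5728, 0.3056, 0.7606, 0.2105], [0.6711, -0.3579, 0.6492, -1.438], [0.0, 0.0, 0.0, 1.0]] ['image', 'depth', 'fovy', 'cx', 'cy', 'world_to_cam']
top 53.07304536540548 259.40878751779263 192.19296067794434 [[-0.0082, -1.0, -0.0011, 0.0447], [0.9882, -0.0083, 0.1528, -0.5426], [-0.1528, 0.0001, 0.9883, -0.9052], [0.0, 0.0, 0.0, 1.0]] ['image', 'depth', 'fovy', 'cx', 'cy', 'world_to_cam']
```

View pics/scene0.png

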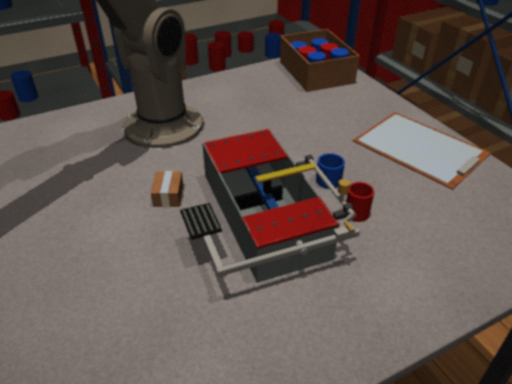

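View pics/top0.png

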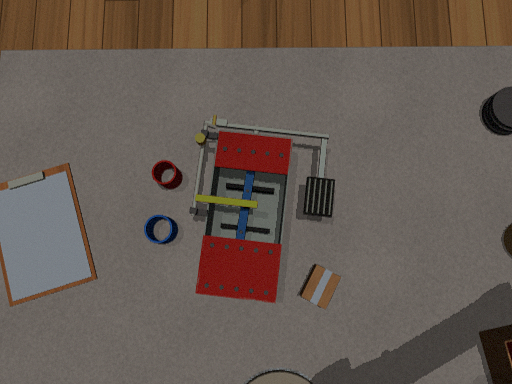

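The top view shows the near red plate at (198–282, 237–300), the far one at (215–292, 133–173), the blue bar at about (245, 205), the pedal plate at (320, 197) and the keeper at (195–256, 200). The carton is at (320, 286).

```bash
cat > h.py <<'E'
import numpy as np,cv2
def K(f): return f["image"].shape[0]/2/np.tan(np.radians(float(f["fovy"]))/2)
def ray(f,uv):
    uv=np.atleast_2d(uv).astype(float);F=K(f);W=f["world_to_cam"];R=W[:3,:3];c=-R.T@W[:3,3]
    d=np.c_[(uv[:,0]-f["cx"])/F,-(uv[:,1]-f["cy"])/F,-np.ones(len(uv))]@R
    return c,d
def onz(f,uv,z):
    c,d=ray(f,uv);return c+d*((z-c[2])/d[:,2])[:,None]
def dep(f,uv):
    c,d=ray(f,uv);u=np.atleast_2d(uv).astype(int);return c+d*f["depth"][u[:,1],u[:,0]][:,None]
def cnts(f,lo,hi,amin=30):
    m=cv2.inRange(cv2.cvtColor(f["image"],cv2.COLOR_RGB2HSV),np.array(lo),np.array(hi))
    return [c for c in cv2.findContours(m,cv2.RETR_EXTERNAL,cv2.CHAIN_APPROX_NONE)[0] if cv2.contourArea(c)>amin]
E
python3 - <<'E'
from h import *
f=dict(np.load("pics/top0.npz"))
P=[]
for c in cnts(f,(0,170,80),(8,255,255),800)+cnts(f,(172,170,80),(180,255,255),800):
    b=cv2.boxPoints(cv2.minAreaRect(c));w=onz(f,b,.108)
    print("red",b.round(1).tolist(),w.round(4)[:,:2].tolist(),[np.linalg.norm(w[i]-w[i-1]).round(4) for i in range(4)])
for n,lo,hi,z in(("blue",(100,120,50),(125,255,255),.066),("yellow",(22,150,90),(35,255,255),.131)):
  for c in cnts(f,lo,hi):
    b=cv2.boxPoints(cv2.minAreaRect(c));print(n,cv2.contourArea(c),b.round(1).tolist(),onz(f,b,z).round(4)[:,:2].tolist())
c=[c for c in cnts(f,(0,0,0),(180,255,60),15) if 300<c[:,0,0].mean()<340 and 170<c[:,0,1].mean()<225]
b=cv2.boxPoints(cv2.minAreaRect(np.vstack(c)));w=onz(f,b,.092);print("pedal",w.round(4)[:,:2].tolist(),w.mean(0))
print("depth pts pedal,plates,bar",dep(f,[[320,197],[240,270],[255,155],[247,190],[242,220]]).round(4).tolist())
E
```

```text
red [[195.10000610351562, 292.5], [202.0, 234.60000610351562], [281.5, 244.1999969482422], [274.6000061035156, 302.0]] [[0.3107, 0.1835], [0.4371, 0.1701], [0.4144, -0.0084], [0.2889, 0.009]] [np.float64(0.1759), np.float64(0.1271), np.float64(0.1799), np.float64(0.1266)]
red [[214.3000030517578, 165.89999389648438], [218.39999389648438, 130.60000610351562], [291.0, 138.89999389648438], [287.0, 174.1999969482422]] [[0.5952, 0.144], [0.6798, 0.1353], [0.6582, -0.0347], [0.5742, -0.0237]] [np.float64(0.1689), np.float64(0.0851), np.float64(0.1714), np.float64(0.0847)]
blue 595.5 [[144.0, 215.0], [172.0, 215.0], [172.0, 242.0], [144.0, 242.0]] [[0.4866, 0.3151], [0.486, 0.2485], [0.4223, 0.2468], [0.4229, 0.3127]]
blue 208.0 [[235.39999389648438, 237.60000610351562], [240.1999969482422, 206.6999969482422], [248.5, 208.0], [243.6999969482422, 238.89999389648438]] [[0.4314, 0.0975], [0.5045, 0.0863], [0.5013, 0.0666], [0.4282, 0.078]]
blue 183.5 [[241.8000030517578, 198.0], [246.1999969482422, 170.6999969482422], [254.10000610351562, 172.0], [249.8000030517578, 199.1999969482422]] [[0.5255, 0.0823], [0.5921, 0.0718], [0.5888, 0.0526], [0.5223, 0.0633]]
yellow 342.5 [[194.6999969482422, 200.39999389648438], [195.5, 193.6999969482422], [257.20001220703125, 200.89999389648438], [256.5, 207.60000610351562]] [[0.5119, 0.184], [0.5269, 0.1825], [0.5096, 0.0451], [0.4947, 0.047]]
pedal [[0.473, -0.0574], [0.5745, -0.0701], [0.567, -0.1377], [0.4657, -0.1238]] [ 0.52006662 -0.09725797  0.092     ]
depth pts pedal,plates,bar [[0.5224, -0.1004, 0.0938], [0.3584, 0.0846, 0.1089], [0.6206, 0.0497, 0.1066], [0.5447, 0.0699, 0.0663], [0.4728, 0.0821, 0.0653]]
```

```bash
cat > go.py <<'E'
# target: rack x y z (m, z of TCP or with 'g' grasp point), yaw rel. rack, tilt (far end up) deg -> shift/turn in units
import sys,numpy as np
from scipy.spatial.transform import Rotation as R
from bench import status,r
C=np.array([.505,.0705]);YAW=-.128
o=status.get_obs();T=R.from_rotvec(o["orientation"]);p=o["tcp_pos"]
Z=R.from_euler("z",YAW)
off=T.as_matrix()[:,2]*r.grip_point_offset
loc=lambda q:(Z.inv().apply(q-np.r_[C,0])*1000).round(1)
e=(Z.inv()*T*R.from_euler("x",180,degrees=True)).as_euler("ZYX",degrees=True)
print("t",round(o["clock"],2),"rack tcp",loc(p),"grip",loc(p-off),"yaw",e[0].round(1),"tilt",-e[1].round(1),"roll",e[2].round(1),"F",o["contact_force"].round(1),"w",round(o["grip_width"],4),"gf",round(o["gripper_force"],1))
if len(sys.argv)>1:
    x,y,z,yw,ti=map(float,sys.argv[1:6])
    G=Z*R.from_euler("ZY",[yw,-ti],degrees=True)*R.from_euler("x",180,degrees=True)
    t=Z.apply(np.array([x,y,z])/1000)+np.r_[C,0]
    if len(sys.argv)>6: t=t+G.as_matrix()[:,2]*r.grip_point_offset
    print("turn units",((T.inv()*G).as_rotvec(degrees=True)/45).round(3),"shift in goal axes",(G.inv().apply(t-p)/.02).round(2),"in current axes",(T.inv().apply(t-p)/.02).round(2))
E
python3 go.py 40 -168 130 0 0
python3 -m crank '[[0,0,0,0,0,0.17],[0,0,0,0,0,0.17],[0,0,0,0,0,0.17],[0,0,0,0,0,0.17]]' 0 40; python3 go.py 40 -168 130 0 0
```

```text
t 0.1 rack tcp [-138.3 -708.8  230.4] grip [-138.3 -708.8  249.1] yaw 31.6 tilt -0.0 roll 0.1 F [-0.   0.7  0.2] w 0.085 gf 0.0
turn units [-0.002  0.001  0.703] shift in goal axes [  8.92 -27.04   5.02] in current axes [ 21.77 -18.34   5.05]
clock: 0.5
tcp_pos: [0.2774, -0.615, 0.2307]
orientation: [-3.135, 0.182, 0.001]
contact_force: [-0.4, -0.2, -0.4]
grip_width: 0.0281
gripper_force: 0.0
t 0.5 rack tcp [-138.2 -708.9  230.7] grip [-138.2 -708.9  249.4] yaw 0.7 tilt -0.0 roll 0.1 F [-0.4 -0.2 -0.4] w 0.0281 gf 0.0
turn units [-0.001  0.001  0.016] shift in goal axes [  8.91 -27.05   5.04] in current axes [  9.24 -26.93   5.05]
```

```bash
python3 -m crank '[[0.34,-1,0,0,0,0.016],[0.34,-1,0,0,0,0],[0.34,-1,0,0,0,0],[0.34,-1,0,0,0,0],[0.34,-1,0,0,0,0],[0.34,-1,0,0,0,0],[0.34,-1,0,0,0,0],[0.34,-1,0,0,0,0],[0.34,-1,0,0,0,0],[0.34,-1,0,0,0,0],[0.34,-1,0,0,0,0],[0.34,-1,0,0,0,0]]'
python3 -m crank '[[0.34,-1,0,0,0,0],[0.34,-1,0,0,0,0],[0.34,-1,0,0,0,0],[0.34,-1,0,0,0,0],[0.34,-1,0,0,0,0],[0.34,-1,0,0,0,0],[0.34,-1,0,0,0,0],[0.34,-1,0,0,0,0],[0.34,-1,0,0,0,0],[0.34,-1,0,0,0,0],[0.34,-1,0,0,0,0],[0.34,-1,0,0,0,0]]'
python3 go.py 40 -168 120 0 0
```

```text
clock: 1.7
tcp_pos: [0.3878, -0.386, 0.231]
orientation: [-3.135, 0.193, 0.001]
contact_force: [1.3, -0.2, -0.8]
grip_width: -0.0001
gripper_force: 0.0
clock: 2.9
tcp_pos: [0.4981, -0.158, 0.231]
orientation: [-3.136, 0.193, 0.001]
contact_force: [1.1, -0.1, -0.5]
grip_width: -0.0
gripper_force: 0.0
t 2.9 rack tcp [  22.3 -227.5  231. ] grip [  22.4 -227.5  249.7] yaw 0.3 tilt -0.0 roll 0.0 F [ 1.1 -0.1 -0.5] w -0.0 gf 0.0
turn units [-0.     0.001  0.006] shift in goal axes [ 0.88 -2.97  5.55] in current axes [ 0.9  -2.97  5.55]
```

```bash
python3 -m crank '[[0.3,-1,0,0,0,0],[0.3,-1,0,0,0,0],[0.28,-0.9,0,0,0,0],[0,0,1,0,0,0],[0,0,1,0,0,0],[0,0,1,0,0,0],[0,0,1,0,0,0],[0,0,1,0,0,0],[0,0,0.5,0,0,0],[0,0,0,0,0,0]]'
python3 go.py 40 -168 92 0 0
```

```text
clock: 3.9
tcp_pos: [0.5215, -0.1033, 0.1199]
orientation: [-3.135, 0.193, 0.005]
contact_force: [-0.1, 0.1, -0.4]
grip_width: -0.0002
gripper_force: 0.0
t 3.9 rack tcp [  38.6 -170.2  119.9] grip [  38.6 -170.2  138.6] yaw 0.3 tilt -0.2 roll -0.0 F [-0.1  0.1 -0.4] w -0.0002 gf 0.0
turn units [0.    0.004 0.007] shift in goal axes [ 0.07 -0.11  1.4 ] in current axes [ 0.08 -0.11  1.4 ]
```

```bash
python3 -m crank '[[0,0,0.5,0,0,0],[0,0,0.5,0,0,0],[0,0,0.5,0,0,0],[0,0,0.5,0,0,0],[0,0,0.5,0,0,0]]'
python3 go.py 38 -168 40 0 0
```

```text
clock: 4.4
tcp_pos: [0.5232, -0.1032, 0.0711]
orientation: [-3.135, 0.193, -0.001]
contact_force: [-1.8, 2.9, 6.3]
grip_width: 0.0003
gripper_force: 2.8
t 4.4 rack tcp [  40.2 -169.9   71.1] grip [  40.2 -170.    89.8] yaw 0.3 tilt 0.1 roll 0.0 F [-1.8  2.9  6.3] w 0.0003 gf 2.8
turn units [-0.    -0.001  0.007] shift in goal axes [-0.11 -0.1   1.56] in current axes [-0.11 -0.1   1.56]
```

```bash
python3 -m crank '[[0,0,0.4,0,0,0],[0,0,0.4,0,0,0],[0,0,0.4,0,0,0],[0,0,0.2,0,0,0],[0,0,0,0,0,0]]'
python3 go.py
```

```text
clock: 4.9
tcp_pos: [0.5238, -0.1026, 0.0432]
orientation: [-3.135, 0.192, -0.003]
contact_force: [-0.5, 1.3, 7.2]
grip_width: 0.0
gripper_force: 3.0
t 4.9 rack tcp [  40.7 -169.3   43.2] grip [  40.7 -169.3   61.9] yaw 0.3 tilt 0.1 roll 0.1 F [-0.5  1.3  7.2] w 0.0 gf 3.0
```

```bash
python3 -m crank '[[0,0,0.15,0,0,0],[0,0,0.1,0,0,0],[0,0,0,0,0,0]]'
python3 go.py
python3 - <<'E'
from bench import eyes
import cv2
f=eyes.grab_frame("scene");cv2.imwrite("pics/s1.png",f["image"][120:290,130:400,::-1].repeat(2,0).repeat(2,1))
E
```

```text
clock: 5.2
tcp_pos: [0.524, -0.1025, 0.0389]
orientation: [-3.135, 0.192, -0.004]
contact_force: [-1.2, 1.8, 9.5]
grip_width: 0.0005
gripper_force: 4.3
t 5.2 rack tcp [  41.  -169.2   38.9] grip [  40.9 -169.2   57.6] yaw 0.3 tilt 0.1 roll 0.1 F [-1.2  1.8  9.5] w 0.0005 gf 4.3
```

View pics/s1.png

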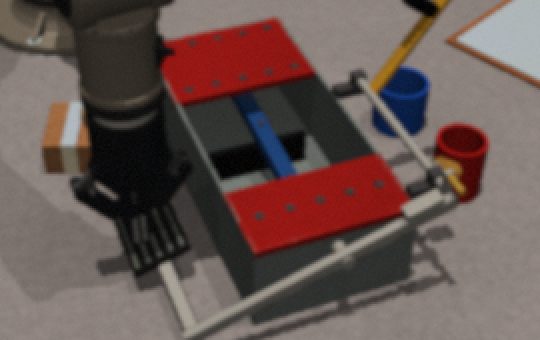

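The keeper leans open over the left side (from (385, 85) up to (430, 5) in the crop), and the pedal is down. I'll press a touch more to make sure it's at the stop, then release.

```bash
python3 -m crank '[[0,0,0.15,0,0,0],[0,0,0.1,0,0,0],[0,0,0,0,0,0]]'
python3 go.py
python3 -m crank '[[0,0,-0.3,0,0,0],[0,0,-0.5,0,0,0],[0,0,-0.5,0,0,0],[0,0,-0.5,0,0,0],[0,0,-0.5,0,0,0],[0,0,-0.5,0,0,0],[0,0,-1,0,0,0],[0,0,-1,0,0,0],[0,0,-1,0,0,0],[0,0,-1,0,0,0],[0,0,-1,0,0,0],[0,0,-1,0,0,0]]'
python3 go.py 20 0 230 -1.7 0
python3 -m crank '[[0,0,-1,0,0,0],[-0.2,-1,0,0,0,0],[-0.2,-1,0,0,0,0],[-0.2,-1,0,0,0,0],[-0.2,-1,0,0,0,0],[-0.2,-1,0,0,0,0],[-0.2,-1,0,0,0,0]]' 1
python3 go.py 20 0 230 -1.7 0
python3 - <<'E'
from h import *
from bench import eyes
for n in("top","wrist"):
    f=eyes.grab_frame(n);np.savez(f"pics/{n}1.npz",**f);cv2.imwrite(f"pics/{n}1.png",f["image"][:,:,::-1])
E
```

```text
clock: 5.55
tcp_pos: [0.5244, -0.1021, 0.0369]
orientation: [-3.135, 0.192, -0.004]
contact_force: [-11.0, 6.0, 43.5]
grip_width: -0.0003
gripper_force: 20.2
t 5.55 rack tcp [  41.3 -168.7   36.9] grip [  41.2 -168.7   55.6] yaw 0.3 tilt 0.2 roll 0.1 F [-11.    6.   43.5] w -0.0003 gf 20.2
clock: 6.75
tcp_pos: [0.5221, -0.102, 0.2098]
orientation: [-3.135, 0.19, 0.002]
contact_force: [-0.1, 0.7, -0.2]
grip_width: -0.0
gripper_force: 0.0
t 6.75 rack tcp [  38.9 -168.9  209.8] grip [  39.  -168.9  228.5] yaw 0.4 tilt -0.1 roll 0.1 F [-0.1  0.7 -0.2] w -0.0 gf 0.0
turn units [-0.001  0.002  0.046] shift in goal axes [-1.2  -8.41 -1.01] in current axes [-0.89 -8.45 -1.  ]
clock: 7.45
tcp_pos: [0.5126, 0.0207, 0.2289]
orientation: [-3.135, 0.19, 0.003]
contact_force: [-0.6, 0.3, 0.7]
grip_width: 0.0854
gripper_force: 0.0
t 7.45 rack tcp [ 13.9 -48.5 228.9] grip [ 13.9 -48.5 247.6] yaw 0.4 tilt -0.1 roll 0.0 F [-0.6  0.3  0.7] w 0.0854 gf 0.0
turn units [-0.001  0.002  0.046] shift in goal axes [ 0.23 -2.43 -0.05] in current axes [ 0.32 -2.42 -0.05]
```

View pics/wrist1.png

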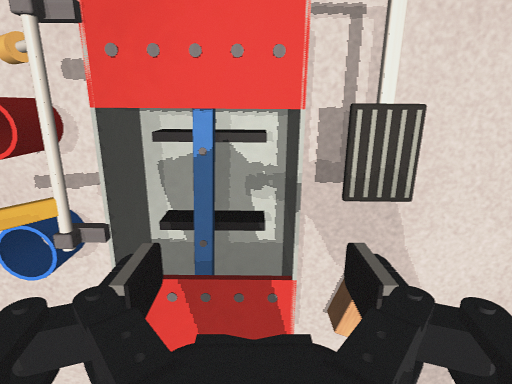

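Keeper open (yellow arm at the lower left, (30, 212)). The bar runs from (204, 110) to (204, 275) with two rivets at (202, 151) and (203, 242). The pedal has sprung back up.

```bash
python3 - <<'E'
from h import *
from scipy.spatial.transform import Rotation as R
f=dict(np.load("pics/wrist1.npz"))
C=np.r_[.505,.0705,0];Z=R.from_euler("z",-.128)
L=lambda w:(Z.inv().apply(w-C)*1000).round(1)
for c in cnts(f,(100,120,50),(125,255,255),800):
    b=cv2.boxPoints(cv2.minAreaRect(c))
    if b[:,0].mean()>150: print("bar",L(onz(f,b,.066)).tolist())
print("rivets",L(onz(f,[[202,151],[203,242]],.066)).tolist())
print("plate edges far/near",L(onz(f,[[107,107],[303,108],[200,107],[200,277],[292,280]],.104)).tolist())
print("supports",L(onz(f,[[153,135],[266,135],[163,218],[264,219]],.046)).tolist())
print("depth",L(dep(f,[[204,200],[204,125],[204,265],[209,60]])).tolist())
E
python3 go.py 12 0 230 -1.7 0
```

```text
bar [[78.0, 16.1, 66.0], [78.3, -5.0, 66.0], [-99.8, -0.7, 66.0], [-100.1, 23.9, 66.0]]
rivets [[37.9, 7.9, 66.0], [-60.9, 10.3, 66.0]]
plate edges far/near [[79.6, 79.7, 104.0], [80.6, -84.2, 104.0], [80.5, 1.9, 104.0], [-80.4, 7.8, 104.0], [-82.5, -82.6, 104.0]]
supports [[51.0, 61.8, 46.0], [52.3, -56.0, 46.0], [-41.4, 57.9, 46.0], [-41.2, -55.9, 46.0]]
depth [[-13.2, 7.6, 65.9], [63.1, 5.1, 65.6], [-88.5, 10.1, 66.4], [116.4, -7.2, 107.9]]
t 7.55 rack tcp [ 13.6 -46.1 229.1] grip [ 13.7 -46.2 247.8] yaw 0.7 tilt -0.1 roll 0.1 F [-0.5  0.2  0.8] w 0.0852 gf 0.0
turn units [-0.002  0.002  0.052] shift in goal axes [-0.15 -2.3  -0.05] in current axes [-0.05 -2.31 -0.04]
```

```bash
python3 go.py 10 8.3 56 -1.8 0 g
python3 -m crank '[[0,0,0,0,0,0.055],[-0.1,-1,0,0,0,0],[-0.1,-1,0,0,0,0],[0,-0.7,0,0,0,0],[0,0,1,0,0,0],[0,0,1,0,0,0],[0,0,1,0,0,0],[0,0,1,0,0,0],[0,0,1,0,0,0],[0,0,0,0,0,0]]'
python3 go.py 10 8.3 56 -1.8 0 g
```

```text
t 7.55 rack tcp [ 13.6 -46.1 229.1] grip [ 13.7 -46.2 247.8] yaw 0.7 tilt -0.1 roll 0.1 F [-0.5  0.2  0.8] w 0.0852 gf 0.0
turn units [-0.002  0.002  0.054] shift in goal axes [-0.27 -2.72  9.59] in current axes [-0.13 -2.71  9.59]
clock: 8.55
tcp_pos: [0.5165, 0.0719, 0.1268]
orientation: [3.129, -0.26, -0.009]
contact_force: [0.0, -0.7, 0.5]
grip_width: 0.0851
gripper_force: 0.0
t 8.55 rack tcp [ 11.2   2.8 126.8] grip [ 11.3   2.8 145.5] yaw -2.2 tilt -0.3 roll -0.1 F [ 0.  -0.7  0.5] w 0.0851 gf 0.0
turn units [ 0.003  0.007 -0.008] shift in goal axes [-0.07 -0.27  4.47] in current axes [-0.05 -0.28  4.47]
```

```bash
python3 -m crank '[[-0.05,-0.28,0,0,0,-0.008],[0,0,1,0,0,0],[0,0,1,0,0,0],[0,0,1,0,0,0],[0,0,0.8,0,0,0],[0,0,0.6,0,0,0],[0,0,0,0,0,0]]'
python3 go.py 10 8.3 56 -1.8 0 g
python3 -m crank '[[0,0,0,0,0,0],[0,0,0,0,0,0],[0,0,0,0,0,0],[0,0,0,0,0,0],[0,0,0,0,0,0],[0,0,0,0,0,0],[0,0,0,0,0,0],[0,0,0,0,0,0]]' 0 110
python3 go.py 10 8.3 56 -1.8 0 g
```

```text
clock: 9.25
tcp_pos: [0.5183, 0.0785, 0.0409]
orientation: [3.131, -0.25, -0.002]
contact_force: [0.6, 0.2, -0.3]
grip_width: 0.0854
gripper_force: 0.0
t 9.25 rack tcp [12.2  9.6 40.9] grip [12.2  9.6 59.6] yaw -1.8 tilt -0.1 roll -0.0 F [ 0.6  0.2 -0.3] w 0.0854 gf 0.0
turn units [0.    0.001 0.   ] shift in goal axes [-0.11  0.07  0.18] in current axes [-0.11  0.07  0.18]
clock: 10.05
tcp_pos: [0.5188, 0.078, 0.0421]
orientation: [3.131, -0.25, 0.001]
contact_force: [-1.4, -1.1, 6.8]
grip_width: 0.0176
gripper_force: 107.7
t 10.05 rack tcp [12.8  9.2 42.1] grip [12.7  9.2 60.8] yaw -1.8 tilt 0.0 roll -0.0 F [-1.4 -1.1  6.8] w 0.0176 gf 107.7
turn units [ 0.    -0.001 -0.   ] shift in goal axes [-0.14  0.05  0.24] in current axes [-0.14  0.05  0.24]
```

```bash
python3 -m crank '[[0,0,-0.4,0,0,0],[0,0,-0.5,0,0,0],[0,0,-0.3,0,0,0],[0,0,0,0,0,0]]'
python3 go.py
python3 -m crank '[[-0.5,0,0,0,0,0],[-0.5,0,0,0,0,0],[-0.5,0,0,0,0,0],[-0.5,0,0,0,0,0],[-0.4,0,0,0,0,0],[0,0,0,0,0,0]]'
python3 go.py
python3 - <<'E'
from h import *
from bench import eyes
for n in("top","wrist"):
    f=eyes.grab_frame(n);np.savez(f"pics/{n}2.npz",**f);cv2.imwrite(f"pics/{n}2.png",f["image"][:,:,::-1])
E
```

```text
clock: 10.45
tcp_pos: [0.5193, 0.0784, 0.0665]
orientation: [-3.131, 0.251, -0.003]
contact_force: [0.5, -0.0, -3.4]
grip_width: 0.0178
gripper_force: 107.7
t 10.45 rack tcp [13.2  9.7 66.5] grip [13.1  9.7 85.2] yaw -1.8 tilt 0.1 roll 0.0 F [ 0.5 -0.  -3.4] w 0.0178 gf 107.7
clock: 11.05
tcp_pos: [0.4695, 0.086, 0.0651]
orientation: [3.131, -0.249, -0.002]
contact_force: [0.2, 0.5, -4.0]
grip_width: 0.0179
gripper_force: 107.7
t 11.05 rack tcp [-37.2  10.9  65.1] grip [-37.2  10.9  83.8] yaw -1.8 tilt -0.1 roll -0.0 F [ 0.2  0.5 -4. ] w 0.0179 gf 107.7
```

View pics/wrist2.png

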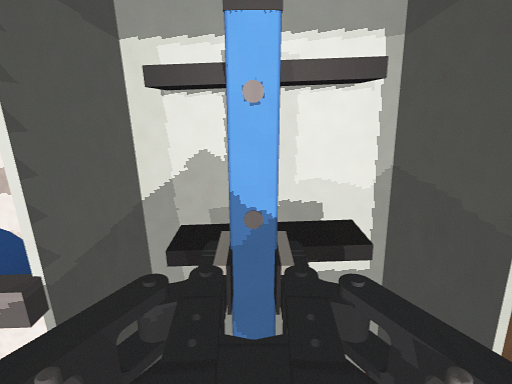

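The bar is held. The far black cap begins at (253, 10) at the picture's top edge, with rivets at (253, 90) and (253, 219). Next I locate the cap along the rack.

Run:
```python
from h import *
from scipy.spatial.transform import Rotation as R
f=dict(np.load("pics/wrist2.npz"))
C=np.r_[.505,.0705,0];Z=R.from_euler("z",-.128)
L=lambda w:(Z.inv().apply(w-C)*1000).round(1)
print(L(onz(f,[[253,0],[253,10],[253,90],[253,219],[228,60],[278,60]],.089)).tolist())
print(L(dep(f,[[253,1],[253,40],[253,120],[253,200]])).tolist())
f=dict(np.load("pics/top2.npz"))
for c in cnts(f,(100,120,50),(125,255,255),20): print(c[:,0].min(0),c[:,0].max(0))
```

```text
[[68.4, 8.4, 89.0], [65.4, 8.5, 89.0], [39.4, 9.3, 89.0], [-10.9, 10.9, 89.0], [49.8, 17.9, 89.0], [49.3, 0.1, 89.0]]
[[67.9, 8.4, 89.8], [55.9, 8.8, 89.9], [28.7, 9.6, 88.7], [-2.6, 10.6, 89.2]]
[144 215] [172 242]
```

```bash
python3 go.py -39 10.9 91.6 -1.8 15 g
```

```text
t 11.15 rack tcp [-35.4  11.   65.5] grip [-35.4  11.   84.2] yaw -1.8 tilt 0.0 roll 0.0 F [-0.3 -0.2 -2.9] w 0.0182 gf 107.7
turn units [-0.     0.333 -0.   ] shift in goal axes [ 0.16  0.01 -0.37] in current axes [ 0.06  0.01 -0.4 ]
```

```bash
python3 -m crank '[[0,0,-0.1,0,0.085,0],[0,0,-0.1,0,0.085,0],[0,0,-0.1,0,0.085,0],[0,0,-0.1,0,0.08,0],[0,0,0,0,0,0],[0,0,0,0,0,0]]'; python3 go.py -36.5 10.9 107.7 -1.8 30 g
```

```text
clock: 11.75
tcp_pos: [0.4708, 0.0865, 0.0734]
orientation: [3.084, -0.245, 0.407]
contact_force: [0.5, 0.4, -4.1]
grip_width: 0.018
gripper_force: 107.9
t 11.75 rack tcp [-36.   11.5  73.4] grip [-40.8  11.6  91.5] yaw -1.8 tilt 15.0 roll -0.0 F [ 0.5  0.4 -4.1] w 0.018 gf 107.9
turn units [0.    0.332 0.001] shift in goal axes [ 0.84  0.03 -0.56] in current axes [ 0.66  0.03 -0.76]
```

```bash
python3 -m crank '[[0.12,0,-0.15,0,0.066,0],[0.14,0,-0.14,0,0.066,0],[0.15,0,-0.13,0,0.066,0],[0.15,0,-0.13,0,0.067,0],[0.16,0,-0.12,0,0.067,0],[0,0,0,0,0,0],[0,0,0,0,0,0]]'; python3 go.py 40 9 150 -1.8 30 g
python3 - <<'E'
from h import *
from bench import eyes
f=eyes.grab_frame("scene");cv2.imwrite("pics/s3.png",f["image"][100:290,130:400,::-1].repeat(2,0).repeat(2,1))
E
```

```text
clock: 12.45
tcp_pos: [0.4892, 0.0904, 0.1206]
orientation: [2.988, -0.238, 0.738]
contact_force: [5.5, 0.9, -3.7]
grip_width: 0.0177
gripper_force: 109.5
t 12.45 rack tcp [-18.2  17.7 120.6] grip [-26.9  18.3 137.1] yaw -1.5 tilt 27.8 roll -1.0 F [ 5.5  0.9 -3.7] w 0.0177 gf 109.5
turn units [0.02  0.049 0.006] shift in goal axes [3.27 0.34 1.12] in current axes [3.31 0.34 1.  ]
```

View pics/s3.png

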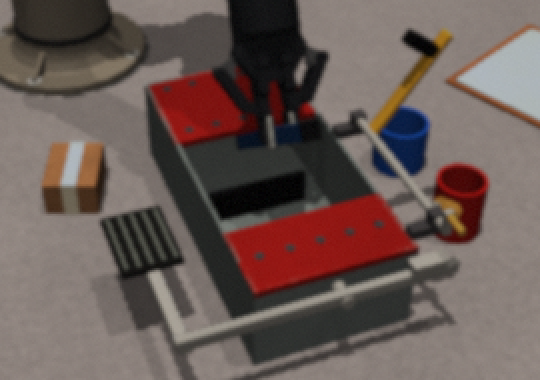

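The gripper is higher than I commanded (grip z 137 mm rather than 108), so I'll check joints and the wrist view before going on.

```bash
python3 go.py -36.5 10.9 107.7 -1.8 30 g
python3 - <<'E'
from h import *
from bench import eyes,status
from scipy.spatial.transform import Rotation as R
o=status.get_obs();print(o["joints"].round(2),o["tau"].round(1),o["moment"].round(2),o["qvel"].round(2))
f=eyes.grab_frame("wrist");np.savez("pics/wrist3.npz",**f);cv2.imwrite("pics/wrist3.png",f["image"][:,:,::-1])
C=np.r_[.505,.0705,0];Z=R.from_euler("z",-.128)
L=lambda w:(Z.inv().apply(w-C)*1000).round(1)
print(L(dep(f,[[253,20],[253,60],[253,120],[253,200],[253,280]])).tolist())
E
```

```text
t 12.5 rack tcp [-18.3  17.5 120.4] grip [-27.   18.1 136.9] yaw -1.6 tilt 27.8 roll -1.0 F [ 2.3  1.4 -4.9] w 0.0176 gf 109.6
turn units [0.019 0.049 0.005] shift in goal axes [-1.1   0.36  1.04] in current axes [-1.06  0.34  1.08]
[-1.13  0.26  0.71  2.43  0.79  0.17 -2.96] [ -1.  -26.1   5.  -15.6   0.3   0.3   0.1] [0.34 0.11 0.12] [ 0.03 -0.   -0.02  0.01  0.01 -0.01 -0.01]
[[46.0, 17.0, 200.4], [38.9, 17.2, 191.6], [23.1, 17.6, 181.6], [-0.8, 18.2, 161.8], [-32.3, 19.0, 138.0]]
```

View pics/wrist3.png

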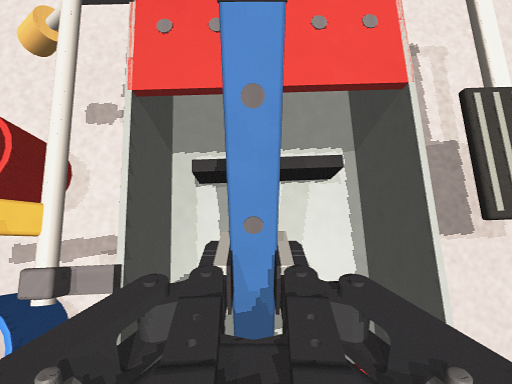

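Joints 4, 6 and 7 are at their limits. That pushed the tool up, the bar's tail touched the near plate's underside, and the bar turned in the pads to about 38°. It is still held. I'll move forward, away from the plate and the limits.

```bash
python3 -m crank '[[0.27,0,0.14,0,0,0],[0.27,0,0.14,0,0,0],[0,0,0,0,0,0]]'
cat > bar.py <<'E'
from h import *
from bench import eyes,status
from scipy.spatial.transform import Rotation as R
o=status.get_obs();print("q",o["joints"].round(2),o["moment"].round(2))
f=eyes.grab_frame("wrist")
C=np.r_[.505,.0705,0];Z=R.from_euler("z",-.128)
q=Z.inv().apply(dep(f,[[253,v] for v in range(20,280,8)])-C)*1000
k=np.polyfit(q[:,0],q[:,2],1);print("top line tilt",np.degrees(np.arctan(k[0])).round(1),"z at x=-80,0",np.polyval(k,[-80,0]).round(1),"res",np.abs(np.polyval(k,q[:,0])-q[:,2]).max().round(1),"y",np.median(q[:,1]).round(1))
E
python3 go.py; python3 bar.py
```

```text
clock: 12.85
tcp_pos: [0.4998, 0.0864, 0.1196]
orientation: [2.988, -0.243, 0.734]
contact_force: [-0.2, -0.0, -3.9]
grip_width: 0.0181
gripper_force: 109.9
t 12.85 rack tcp [ -7.2  15.1 119.6] grip [-15.9  15.7 136.2] yaw -1.7 tilt 27.7 roll -1.0 F [-0.2 -0.  -3.9] w 0.0181 gf 109.9
q [-1.06  0.27  0.67  2.41  0.76  0.17 -2.91] [ 0.18  0.73 -0.01]
top line tilt 37.6 z at x=-80,0 [ 91.4 152.9] res 2.3 y 15.3
```

```bash
python3 -m crank '[[0.5,0,-0.04,0,0,0],[0.5,0,-0.04,0,0,0],[0.5,0,-0.04,0,0,0],[0.5,0,-0.04,0,0,0],[0,0,0,0,0,0]]'; python3 go.py; python3 bar.py
```

```text
clock: 13.4
tcp_pos: [0.5335, 0.0817, 0.1417]
orientation: [2.989, -0.243, 0.736]
contact_force: [0.3, -0.2, -3.8]
grip_width: 0.018
gripper_force: 109.9
t 13.4 rack tcp [ 26.9  14.7 141.7] grip [ 18.2  15.3 158.2] yaw -1.7 tilt 27.7 roll -1.0 F [ 0.3 -0.2 -3.8] w 0.018 gf 109.9
q [-0.89  0.24  0.52  2.32  0.64  0.25 -2.74] [0.21 0.77 0.01]
top line tilt 37.9 z at x=-80,0 [ 86.  148.4] res 2.3 y 14.9
```

```bash
python3 -m crank '[[0.5,0,-0.04,0,0,0],[0.5,0,-0.04,0,0,0],[0.5,0,-0.04,0,0,0],[0.5,0,-0.04,0,0,0],[0.5,0,-0.04,0,0,0],[0.5,0,-0.04,0,0,0],[0.5,0,-0.04,0,0,0],[0,0,0,0,0,0]]'; python3 go.py; python3 bar.py
```

```text
clock: 14.25
tcp_pos: [0.5915, 0.0728, 0.1785]
orientation: [2.988, -0.241, 0.734]
contact_force: [0.5, -0.2, -2.7]
grip_width: 0.0178
gripper_force: 109.9
t 14.25 rack tcp [ 85.5  13.3 178.5] grip [ 76.9  13.9 195. ] yaw -1.6 tilt 27.7 roll -1.0 F [ 0.5 -0.2 -2.7] w 0.0178 gf 109.9
q [-0.69  0.24  0.37  2.17  0.46  0.35 -2.47] [0.14 0.66 0.01]
top line tilt 37.6 z at x=-80,0 [ 78.6 140.3] res 2.6 y 13.6
```

```bash
python3 -m crank '[[0.25,0,-0.44,0,0,0],[0.35,0,-0.66,0,0,0],[0.35,0,-0.66,0,0,0],[0.35,0,-0.66,0,0,0],[0.35,0,-0.66,0,0,0],[0.35,0,-0.66,0,0,0],[0.35,0,-0.66,0,0,0],[0.35,0,-0.66,0,0,0],[0.35,0,-0.66,0,0,0],[0.2,0,-0.4,0,0,0],[0,0,0,0,0,0],[0,0,0,0,0,0]]'; python3 -m crank '[[0,0,0,0,0,0],[0,0,0,0,0,0],[0,0,0,0,0,0]]';python3 go.py; python3 bar.py
python3 - <<'E'
from h import *
from bench import eyes
f=eyes.grab_frame("scene");np.savez("pics/s4.npz",**f);cv2.imwrite("pics/s4.png",f["image"][60:300,130:400,::-1].repeat(2,0).repeat(2,1))
for c in cnts(f,(100,120,40),(125,255,255),20):
    x,y,w,h=cv2.boundingRect(c)
    if 200<x<330 and y>60: print(x,y,w,h,cv2.contourArea(c))
E
```

```text
clock: 15.5
tcp_pos: [0.5917, 0.0752, 0.3164]
orientation: [2.989, -0.239, 0.732]
contact_force: [0.0, 0.3, -2.5]
grip_width: 0.0177
gripper_force: 110.0
clock: 15.8
tcp_pos: [0.5921, 0.0751, 0.3164]
orientation: [2.988, -0.239, 0.732]
contact_force: [0.6, -0.2, -2.7]
grip_width: 0.0177
gripper_force: 110.0
t 15.8 rack tcp [ 85.8  15.6 316.4] grip [ 77.2  16.2 333. ] yaw -1.6 tilt 27.6 roll -1.1 F [ 0.6 -0.2 -2.7] w 0.0177 gf 110.0
q [-0.68  0.05  0.33  2.01  0.36  0.69 -2.32] [ 0.17  0.66 -0.02]
top line tilt 37.9 z at x=-80,0 [214.9 277.2] res 1.6 y 16.0
317 175 11 13 42.5
321 154 23 33 461.0
```

View pics/s4.png

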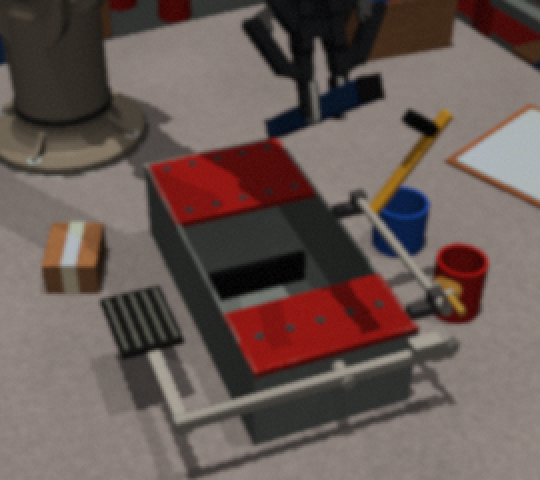

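The bar is clear of the rack at (270–385, 75–135). Its lowest point is about 225 mm up, against the 158 mm needed. The keeper is open, and the sleeves and carton are where they were.

```bash
python3 -c "
from bench import r
print(r.hand_in())"
```

```text
the job is handed in; nothing more can be done
None
```

The job is handed in: the pedal went to its stop and the keeper stayed open. The blue bar came out end-first and is held still, lowest point about 11 cm above the red plates. On the way its tail lightly touched the near plate's underside and it turned about 10° in the grip.

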